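Face the cradle collar's set screw to the post flat and tighten it

TASK

The handpiece cradle on the drill stand has been left loose and turned away: turn its collar on the post until the set screw squarely faces the flat milled on the post, and only then press the screw's lever down until it is firmly tight against the flat, without forcing it. Do not tighten the screw on the round of the post, leave the other things on the bench where they are, and let go of the stand at the end.

Things in the scene. Friction and masses are not known exactly. Their poses are not given: they have to be found in the camera images.
- stand: Handpiece stand, fixed to the bench: grey cast base plate 190 x 130 x 18 mm carrying a vertical blackened steel post, 32 mm in diameter, its top 135 mm above the bench. Origin: on the post's axis at bench level, z up. The post has one flat milled along its whole length, 4 mm deep (bright, 21 mm wide, 12 mm from the axis), facing the stand's +x.
- post_flat (a point): Middle of the flat at the very top of the post, 12 mm from the post axis, 135 mm above the bench.
- collar: Brass cradle collar round the post: ring 56 mm across, 24 mm high. Origin: its centre, 97 to 103 mm above the bench. On its +x side a round boss 16 mm thick sticks out level from 28 to 52 mm from the centre, with the set screw in it; on its -x side a small steel fork (the cradle) reaches out to 58 mm. It only turns about the post; it does not slide.
- collar_turn (a joint): Turn of the collar about the post in rad, positive counter-clockwise seen from above. 0: the set screw faces the flat squarely. It starts between 0.8 and 1.6, so it must be turned clockwise. It drags (about 0.4 N m, i.e. 10 N of push at the boss) and stays where it is left.
- boss (a point): Point on the boss's axis midway along it, 40 mm out from the collar's centre, level with it. Good to push sideways or to pinch from above.
- lever (a joint): Turn of the set screw's lever in rad. 0: backed off, leaning 50 degrees up; grows as it is pressed down (level at 0.87, end of travel 2.0). Off the flat the screw meets the round of the post early, somewhere between 0.05 and 0.75; facing the flat it runs about 0.5 rad farther and meets it somewhere between 0.6 and 1.2 (differs each time). From there the push rises by 1 to 1.5 N per mm of the ball's path.
- lever_hub (a point): Point on the screw's axis in the middle plane of the lever, 60 mm out from the collar's centre, level with it.
- lever_ball (a point): Centre of the black ball, 15 mm across, at the lever's end, 60 mm from the hub; the lever is an 8 mm rod. It swings in the upright plane square to the screw, on the clockwise side of the boss seen from above. Pressing the ball square to the lever takes 4 to 7 N while the screw runs free; 15 to 20 N makes it firmly tight (13 N at least), over 25 N forces it. Let go, it springs back a little and holds.
- bit_pot: Bystander: small open steel pot, 34 mm across, 32 mm high, standing on the base plate near the robot side. Origin: centre of its underside.
- ferrule: Bystander: small dark steel collet, 26 mm across, 22 mm high, standing on the base plate. Origin: centre of its underside.
- driver: Bystander: screwdriver 160 mm long, lying on the bench beside the base plate. Origin at its middle.
- torch: Bystander: black hand torch standing on the bench, 44 mm across, 125 mm high. Origin: centre of its underside.
- bottle: Bystander: clear bottle, 60 mm across, 180 mm high, standing on the bench. Origin: centre of its underside.
- bowl: Bystander: steel bowl, 120 mm across, 45 mm high. Origin: centre of its underside.
Not all that is in view belongs to the job. Of the things shaped like the stand, the grey one is meant.

How it is judged (in metres and radians):
On the way, in this order (a step that is already met when the one before it is completed fails the run):
1. the collar is turned until its set screw faces the flat, with the lever not yet tightened (value of joint collar_turn between -0.14 and 0.14 rad and contact force between collar and stand below 20 N), for 0.2 s.
2. the screw is pressed firmly tight against the flat (over about 13 N on the ball) (value of joint collar_turn between -0.14 and 0.14 rad and contact force between collar and stand above 35 N), for 0.2 s.
At the end, for the whole second after the job is handed in: The set screw faces the flat to within 0.14 rad (8 degrees), it bears on the post by itself with more than 15 N, with the lever down past 0.5 rad, the collar is at rest and the robot has let go (value of joint collar_turn between -0.14 and 0.14 rad and contact force between collar and stand above 15 N and velocity of joint collar_turn between -0.05 and 0.05 rad/s and value of joint lever above 0.5 rad); the robot touches nothing.
It fails at once if the screw is forced: it bears on the post with more than 110 N (about 28 N on the lever's ball) (contact force between collar and stand above 110 N).
It fails at once if the screw is tightened while it does not face the flat (over 0.3 rad off) (contact force between collar and stand above 35 N and (value of joint collar_turn above 0.3 rad or value of joint collar_turn below -0.3 rad)).
It fails at once if a bystander is moved by more than 25 mm (distance of any of bit_pot, ferrule, driver, torch, bottle, bowl from where it was at the start of the episode above 0.025 m).
It also fails if it takes over 64 s, if anything falls off the work surface, if the arm or the gripper's body presses on something with over 40 N, if the wrist force passes 120 N, or if a joint passes its speed limit or range.

ROBOT

A 7-joint arm with a two-finger parallel gripper is mounted at the origin on the work surface. World frame = base frame: x ahead of the robot, y to its left, z up, the work surface at z = 0. Lengths are in mm, angles in rad, forces in N, time in s.
With the tool pointing down it reaches from about 350 to 900 mm from the base axis. Payload 8.1 kg.
Tool frame: the origin (TCP) lies on the centre line of the jaws, within the pads' length; the fingertips stand 22 mm ahead of it and the grasp point (between the pads) lies 3 mm ahead of it (r.tcp_to_tips is the distance from the TCP to the fingertips, in mm); y points along the fingers, x is the direction in which the jaws open and shut, and the axes are right-handed (so a half turn about y gives the same grasp; the last joint's range is limited). The gripper opens to 92 mm and grips with 3 to 60 N. Pads are 19 mm wide; open, the fingers measure 130 mm over their backs; the gripper's body (75 mm by 190 mm) begins 47 mm behind the grasp point.
Start: joints at [1.016, 0.434, 0.025, 1.573, -0.012, 1.134, -0.075], TCP at [272.845, -562.313, 248.742] pointing down, gripper open.
Joint ranges: [-2.62, 2.62], [-0.44, 2.09], [-1.27, 1.32], [0.08, 2.57], [-1.32, 4.46], [0.12, 2], [-2.74, 2.74]. Speed limits (rad/s): [2.22, 2.22, 3.01, 3.01, 3.14, 3.14, 3.14].

INTERFACE

Orientations are given as a 3x3 rotation matrix whose columns are the frame's x, y, z axes.
In Python, from plant import readout, camera, calibration, r gives the robot as it stands. The module is installed in compiled form; this text tells all that it offers.
- The arm moves only by the shell command python3 -m handwheel 'ROWS' [FORCE]. ROWS is JSON, a list that holds one entry, the list of rows, each a list of 5 numbers: the opening, from 0 (shut) to 1 (fully open), then the shift along the tool's x, y, z in cm, then the turn about the tool's y in degrees. A call has 1 to 10 rows; each row shifts and turns the pose as measured when the row begins, along the tool's axes as they then stand; what a row does not reach is not made up. A row lasts 1/10 s, in which the tool goes at most 50 mm and 8.59 degrees, less where a joint would pass 70% of its speed; a pose out of reach is approached as far as the arm can. A call is refused whole if a number of a shift passes 5 or a number of a turn 8.59, either way. A call with a gripper value outside its range is refused whole. The fingers move at their own pace and stop on an object; FORCE is the grip in N (left out, the last holds). Time passes only in rows, so rows that do not move let the fingers close. It gives the time, the measured TCP pose, the force and the opening at its end, in the units of the state.
- readout.state(): the state, without advancing time (a new reading comes with each control period).
- camera(name): name is "side" or "top"; returns (picture, depth): 420x560x3 uint8, red, green, blue; 420x560 float32, mm along the optical axis (not along the pixel's ray), 0 where there is no reading.
- calibration(name): a dict with "mtx" (3x3 intrinsics, pixels), "dist" ([k1, k2, p1, p2, k3] as OpenCV has them; the pictures are not rectified), "R" (3x3) and "t" (3): a world point X has camera coordinates R X + t. Camera axes: x right, y down, z forward; pixel columns grow to the right and rows downward; lengths in mm; the calibration is good to about 2 mm. A picture is of the moment at which its call begins. calibration takes no time and is no camera call.
- r.finish_job(): hands the job in, once; it reports no verdict.
The state is a dict: "t": time; "joint_pos": joint angles; "dq": joint speeds; "joint_efforts": joint torques, N m; "position": TCP position; "eef_rot": TCP orientation; "force": force on the tool from outside, world axes, zero at the start; "wrist_torque": the same for the moment, N m; "finger_gap": finger opening in mm.
Only numpy, scipy, OpenCV 4.12 (cv2) and the standard library are available. Lean on these libraries where they do the work, as an engineer would, in place of code of your own. Each camera call takes 0.05 s, during which the arm holds its last target. There are 200 camera calls.

## Working session

There is one attempt and no reset: what is moved stays moved. The work goes in short steps, Python scripts to look and compute and a shell command to move; the robot and the scene stay as the last step left them, time stands still between calls to the robot, and variables do not carry over. Pictures are saved under pics/ and viewed, about 8 in all and at most 12, crops included, and the job is handed in when it is done.

```bash
mkdir -p pics; cat > h.py <<'E'
import numpy as np, cv2
from plant import readout, camera, calibration, r
def pts(name,depth):
    c=calibration(name);K=np.array(c["mtx"],float);d=np.array(c["dist"],float);R=np.array(c["R"]);t=np.array(c["t"]).ravel()
    h,w=depth.shape;u,v=np.meshgrid(np.arange(w),np.arange(h))
    n=cv2.undistortPoints(np.stack([u,v],-1).reshape(-1,1,2).astype(float),K,d).reshape(h,w,2)
    P=np.dstack([n[...,0]*depth,n[...,1]*depth,depth])
    W=(P-t)@R; W[depth<=0]=np.nan
    return W
def shot(name):
    p,d=camera(name); return p,d,pts(name,d)
E
python3 - <<'E'
from h import *
for n in("top","side"):
    p,d,W=shot(n);np.savez(f"{n}0.npz",p=p,W=W)
    cv2.imwrite(f"pics/{n}0.png",p[...,::-1])
    c=calibration(n);print(n,-np.array(c["R"]).T@np.array(c["t"]).ravel(),np.isfinite(W).mean())
s=readout.state();print(s["t"],s["position"],s["eef_rot"],s["force"],s["finger_gap"],r.tcp_to_tips)
E
```

```text
top [ 198.36911925   -6.81717836 1603.87161066] 0.9959608843537415
side [-296.88947438  729.7320822   945.97381194] 0.9960374149659864
0.1 [ 272.59331388 -561.94703307  248.03408747] [[ 4.36495025e-01 -7.34429728e-04  8.99706371e-01]
 [-8.99705588e-01  1.19510447e-03  4.36495621e-01]
 [-1.39581846e-03 -9.99999016e-01 -1.39113376e-04]] [-0.32038603 -0.09796521  0.38068548] 91.62290222161369 22.0
```

View pics/top0.png

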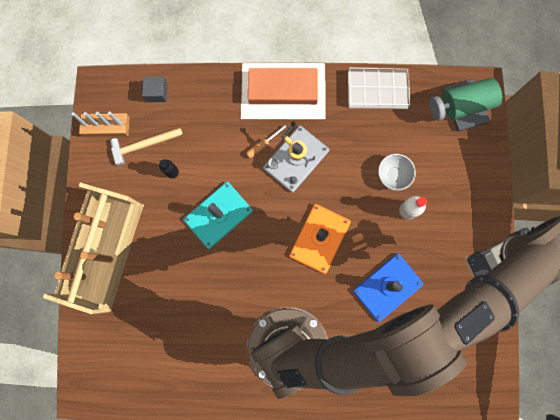

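View pics/side0.png

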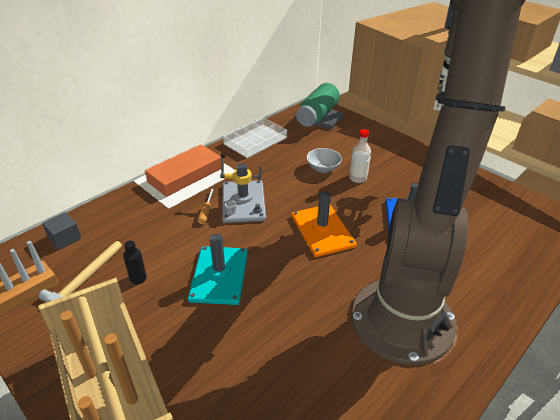

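Four stand-shaped things in the top view: teal (216,212), orange (321,237), blue (389,288) and grey (297,157). The grey one, with a brass collar, fits the description. I'll confirm it in an enlarged crop and measure it.

```bash
python3 - <<'E'
from h import *
T=np.load("top0.npz");S=np.load("side0.npz")
a=cv2.resize(T["p"][115:200,240:340],None,fx=4,fy=6*0+4,interpolation=cv2.INTER_CUBIC)
b=cv2.resize(S["p"][145:230,190:290],None,fx=4,fy=4,interpolation=cv2.INTER_CUBIC)
cv2.imwrite("pics/crop0.png",np.hstack([a,b])[...,::-1])
for n,D,(r0,r1,c0,c1) in(("top",T,(115,200,240,340)),("side",S,(145,230,190,290))):
    p=D["p"][r0:r1,c0:c1];W=D["W"][r0:r1,c0:c1]
    hsv=cv2.cvtColor(p,cv2.COLOR_RGB2HSV)
    z=W[...,2]
    post=(z>128)&(z<142);br=(hsv[...,0]>18)&(hsv[...,0]<35)&(hsv[...,1]>110)&(z>85)
    plate=(z>12)&(z<24)&(hsv[...,1]<70)
    print(n,"post",post.sum(),np.nanmedian(W[post],0),"brass",br.sum(),np.nanmean(W[br],0),W[br].min(0),W[br].max(0))
    rect=cv2.minAreaRect(W[plate][:,:2].astype(np.float32));print("plate",rect,np.median(W[plate],0))
    hi=(z>60)
    for lo,up in((40,70),(70,90),(90,112),(112,130),(130,145),(145,200)):
        m=(z>lo)&(z<up); print(lo,up,m.sum(),[ (int(v+r0),int(u+c0),*W[v,u].round().astype(int)) for v,u in np.argwhere(m)[::max(1,m.sum()//14)]])
E
```

```text
top post 97 [607.9704637  -25.47725969 134.19441688] brass 170 [609.98530717 -18.94136191 108.76167973] [579.08468043 -50.49315218  90.91521095] [650.153007    14.3368429  134.83133649]
plate ((584.0205078125, 4.69091796875), (237.69976806640625, 286.63641357421875), 74.8393783569336) [596.70031942 -23.63001365  17.85239792]
40 70 49 [(158, 273, np.int64(595), np.int64(50), np.int64(50)), (159, 271, np.int64(591), np.int64(56), np.int64(54)), (159, 274, np.int64(593), np.int64(46), np.int64(48)), (159, 277, np.int64(592), np.int64(37), np.int64(49)), (160, 275, np.int64(591), np.int64(43), np.int64(41)), (160, 296, np.int64(591), np.int64(-24), np.int64(41)), (161, 271, np.int64(588), np.int64(56), np.int64(41)), (162, 270, np.int64(584), np.int64(59), np.int64(43)), (163, 278, np.int64(579), np.int64(34), np.int64(50)), (164, 278, np.int64(576), np.int64(34), np.int64(48)), (166, 271, np.int64(569), np.int64(56), np.int64(51)), (166, 276, np.int64(570), np.int64(40), np.int64(48)), (167, 273, np.int64(567), np.int64(49), np.int64(47)), (167, 276, np.int64(568), np.int64(40), np.int6
[... 8738 characters left out ...]
(-11), np.int64(153)), (154, 223, np.int64(675), np.int64(-13), np.int64(153)), (154, 224, np.int64(674), np.int64(-16), np.int64(152)), (155, 220, np.int64(683), np.int64(-7), np.int64(149)), (155, 221, np.int64(680), np.int64(-9), np.int64(149)), (155, 222, np.int64(676), np.int64(-9), np.int64(151)), (155, 223, np.int64(676), np.int64(-13), np.int64(149)), (155, 224, np.int64(674), np.int64(-15), np.int64(149)), (156, 221, np.int64(678), np.int64(-6), np.int64(148)), (156, 223, np.int64(673), np.int64(-10), np.int64(148)), (156, 224, np.int64(674), np.int64(-15), np.int64(146)), (157, 222, np.int64(673), np.int64(-7), np.int64(146)), (157, 223, np.int64(671), np.int64(-9), np.int64(146))]
```

View pics/crop0.png

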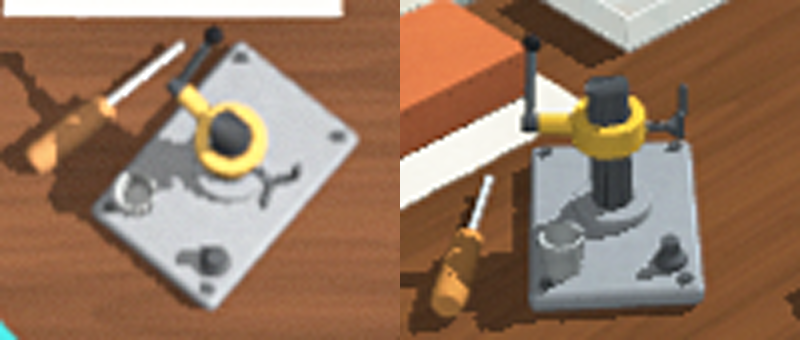

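The crop confirms the grey stand. The brass boss points up-left (hub about (175,88) in the crop) and the lever ball is at (213,35). The long plate edge runs from (93,210) to (240,42), which puts stand +x near -41°. I'll refine those numbers next.

```bash
cat >> h.py <<'E'
def ray(n,uv,z):
    c=calibration(n);R=np.array(c["R"]);t=np.array(c["t"]).ravel()
    q=cv2.undistortPoints(np.array(uv,float).reshape(-1,1,2),np.array(c["mtx"],float),np.array(c["dist"],float)).reshape(-1,2)
    d=np.c_[q,np.ones(len(q))]@R; o=-R.T@t
    return o+d*((z-o[2])/d[:,2])[:,None]
E
python3 - <<'E'
from h import *
from scipy.optimize import least_squares
for n,(r0,r1,c0,c1) in(("top",(115,200,240,340)),("side",(145,230,190,290))):
    D=np.load(n+"0.npz");p=D["p"];W=D["W"];z=W[...,2];g=np.zeros(z.shape,bool);g[r0:r1,c0:c1]=1
    hsv=cv2.cvtColor(p,cv2.COLOR_RGB2HSV)
    br=g&(hsv[...,0]>18)&(hsv[...,0]<35)&(hsv[...,1]>110)
    B=W[br&(z>85)&(z<125)]
    # plate: grey, low
    pl=(g&(z>12)&(z<24)&(hsv[...,1]<60)).astype(np.uint8)
    k,l,st,_=cv2.connectedComponentsWithStats(pl);i=1+st[1:,4].argmax()
    rc=cv2.minAreaRect(W[l==i][:,:2].astype(np.float32));print(n,"plate",rc)
    top=B[(B[:,2]>106)]
    q=top[np.hypot(*(top[:,:2]-[607,-24]).T)<34]
    pt=W[g&(z>130)&(z<139)&(np.hypot(W[...,0]-607,W[...,1]+24)<25)]
    print("post bbox centre",(pt.min(0)+pt.max(0))/2,pt.mean(0),len(pt),"collar top z",np.median(q[:,2]))
    c=np.array([607,-24]);
    far=B[np.hypot(*(B[:,:2]-c).T)>34];print("boss",len(far),far.mean(0),np.degrees(np.arctan2(*(far.mean(0)[:2]-c)[::-1])))
    bl=W[g&(z>144)&(z<165)];print("ball",bl.mean(0))
E
```

```text
top plate ((604.0751953125, -24.86109161376953), (129.72848510742188, 188.91236877441406), 49.66731262207031)
post bbox centre [608.06575301 -27.03940686 134.12014238] [605.90634601 -26.90371117 134.24622129] 74 collar top z 110.50923875481843
boss 25 [640.32872963   4.53303411 104.92287391] 40.56713823173636
ball [676.58268845 -13.75757047 150.09942495]
side plate ((604.0578002929688, -21.891754150390625), (129.24635314941406, 193.04473876953125), 49.953392028808594)
post bbox centre [610.48796296 -25.4754292  134.54053052] [607.78234592 -24.45637136 134.6124234 ] 64 collar top z 110.51628337627902
boss 29 [636.57085      6.43616239 102.26475857] 45.82615864059926
ball [677.13541109 -11.0562239  149.40964199]
```

```bash
cat > go.py <<'E'
# prints tool-axis shift (cm) and turn (deg) to bring TCP to a target x,y,z with tool-x heading (deg)
import sys; from h import *
s=readout.state();P=np.array(s["position"]);R=np.array(s["eef_rot"])
print("t",round(s["t"],2),"P",P.round(1),"xhead",np.degrees(np.arctan2(R[1,0],R[0,0])).round(1),"F",np.round(s["force"],1),"gap",round(s["finger_gap"],1),"q",np.round(s["joint_pos"],2))
if len(sys.argv)>3:
    T=np.array([float(a) for a in sys.argv[1:4]]);print("shift cm",(R.T@(T-P)/10).round(2))
    if len(sys.argv)>4: print("turn",-((float(sys.argv[4])-np.degrees(np.arctan2(R[1,0],R[0,0]))+180)%360-180))
E
python3 -m handwheel '[[[0.43,-2.5,0,4.1,0],[0.43,-2.5,0,4.1,0],[0.43,-2.5,0,4.1,0],[0.43,-2.5,0,4.1,0],[0.43,-2.5,0,4.1,0],[0.43,-2.5,0,4.1,0],[0.43,-2.5,0,4.1,0],[0.43,-2.5,0,4.1,0],[0.43,-2.5,0,4.1,0],[0.43,-2.5,0,4.1,0]]]'; python3 go.py 635 2 200 -46.5
```

```text
t: 1.1
position: [535.8, -151.7, 243.3]
eef_rot: [[0.422, -0.008, 0.907], [-0.907, 0.0, 0.422], [-0.003, -1.0, -0.007]]
force: [1.7, -1.3, -0.3]
finger_gap: 39.1
t 1.1 P [ 535.8 -151.7  243.3] xhead -65.1 F [ 1.7 -1.3 -0.3] gap 39.1 q [ 0.3   0.34 -0.16  1.73  0.06  1.08 -1.02]
shift cm [-9.74  4.25 15.5 ]
turn -18.562580247168285
```

```bash
python3 -m handwheel '[[[0.43,-2.4,1,3.9,0],[0.43,-2.4,1,3.9,0],[0.43,-2.4,1,3.9,0],[0.43,-2.4,1,3.9,0],[0.43,0,0,0,-6.2],[0.43,0,0,0,-6.2],[0.43,0,0,0,-6.2],[0.43,0,0,0,0]]]'; python3 go.py 635.3 1.8 160 -46.5
```

```text
t: 1.9
position: [640.8, 20.4, 196.9]
eef_rot: [[0.706, -0.013, 0.708], [-0.708, 0.005, 0.706], [-0.012, -1.0, -0.006]]
force: [-0.1, -0.0, -0.2]
finger_gap: 39.4
t 1.9 P [640.8  20.4 196.9] xhead -45.1 F [-0.1 -0.  -0.2] gap 39.4 q [ 0.07  0.53 -0.27  1.56  0.15  1.08 -1.03]
shift cm [ 0.97  3.68 -1.68]
turn 1.4425521068808962
```

```bash
python3 -m handwheel '[[[0.43,0.5,0,-0.85,1.4],[0.43,0.5,0,-0.85,0],[0.43,0,1.5,0,0],[0.43,0,0,0,0]]]'; python3 - <<'E'
from h import *
a=[]
for n,(r0,r1,c0,c1) in(("top",(105,205,230,350)),("side",(125,225,170,290))):
    p,d,W=shot(n); a.append(cv2.resize(p[r0:r1,c0:c1],(400*120//100,400)))
cv2.imwrite("pics/c1.png",cv2.resize(np.hstack(a),(800,333))[...,::-1])
E
python3 go.py 635.3 1.8 117 -46.5
```

```text
t: 2.3
position: [634.1, -3.2, 181.3]
eef_rot: [[0.678, -0.013, 0.735], [-0.735, 0.003, 0.678], [-0.011, -1.0, -0.008]]
force: [-1.1, 0.6, 0.1]
finger_gap: 39.3
t 2.4 P [635.5  -2.8 183.3] xhead -47.3 F [-0.1 -0.9  0.3] gap 39.0 q [ 0.1   0.53 -0.26  1.6   0.15  1.04 -1.03]
shift cm [-0.29  6.63  0.33]
turn -0.7596312661118532
```

View pics/c1.png

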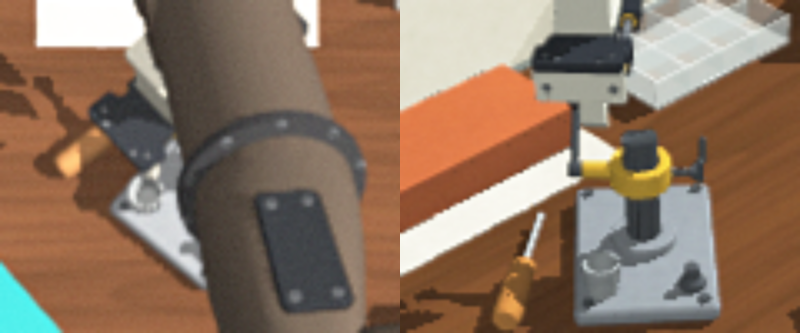

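The side view shows the gripper right above the boss, with the finger at about (600,105) and the boss at (600,170). The boss and lever are clear, so I'll descend.

```bash
python3 -m handwheel '[[[0.43,-0.3,2,0.2,0],[0.43,0,2,0.1,0],[0.43,0,1.6,0,0],[0.43,0,0.6,0,0],[0.43,0,0,0,0]]]'; python3 go.py 635.3 1.8 118 -46.5
```

```text
t: 2.9
position: [637.9, 0.9, 124.6]
eef_rot: [[0.675, -0.003, 0.737], [-0.737, 0.003, 0.675], [-0.004, -1.0, 0.0]]
force: [-0.0, 0.9, -0.5]
finger_gap: 39.2
t 2.9 P [637.9   0.9 124.6] xhead -47.5 F [-0.   0.9 -0.5] gap 39.2 q [ 0.08  0.59 -0.25  1.66  0.17  0.92 -1.06]
shift cm [-0.24  0.66 -0.13]
turn -1.0150042934308487
```

```bash
python3 -m handwheel '[[[0.43,-0.2,0.6,-0.1,-1],[0.1,0,0,0,0],[0.1,0,0,0,0],[0.1,0,0,0,0],[0.1,0,0,0,0]]]' 10; python3 go.py 635.3 1.8 118 -46.5
```

```text
t: 3.4
position: [638.2, 0.5, 121.5]
eef_rot: [[0.688, 0.004, 0.726], [-0.726, 0.002, 0.688], [0.001, -1.0, 0.004]]
force: [4.5, -2.8, -5.4]
finger_gap: 15.0
t 3.4 P [6.382e+02 5.000e-01 1.215e+02] xhead -46.5 F [ 4.5 -2.8 -5.4] gap 15.0 q [ 0.09  0.59 -0.25  1.66  0.18  0.91 -1.05]
shift cm [-0.3   0.35 -0.13]
turn -0.017502451507283467
```

```bash
python3 -m handwheel '[[[0.1,0.56,0,-0.04,8],[0.1,0.56,0,-0.04,8],[0.1,0.56,0,-0.04,8],[0.1,0.56,0,-0.04,8],[0.1,0.56,0,-0.04,8],[0.1,0,0,0,0]]]' 12; python3 go.py
```

```text
t: 4.0
position: [648.0, -18.8, 121.9]
eef_rot: [[0.042, 0.001, 0.999], [-0.999, 0.009, 0.042], [-0.009, -1.0, 0.002]]
force: [1.4, -3.1, -2.8]
finger_gap: 16.5
t 4.0 P [648.  -18.8 121.9] xhead -87.6 F [ 1.4 -3.1 -2.8] gap 16.5 q [-0.    0.59 -0.07  1.65  0.04  0.9  -1.61]
```

```bash
python3 -m handwheel '[[[0.1,0.75,0,-0.04,8],[0.1,0.7,0,-0.04,8],[0.1,0.7,0,-0.04,8],[0.1,0.7,0,-0.04,8],[0.1,0.65,0,-0.04,8],[0.1,0,0,0,0]]]' 12; python3 go.py 637.5 -50.8 121 -130.2
```

```text
t: 4.6
position: [643.9, -45.5, 121.9]
eef_rot: [[-0.603, 0.012, 0.797], [-0.797, 0.015, -0.603], [-0.019, -1.0, 0.001]]
force: [-2.2, -3.3, -0.9]
finger_gap: 15.9
t 4.6 P [643.9 -45.5 121.9] xhead -127.1 F [-2.2 -3.3 -0.9] gap 15.9 q [-0.08  0.58  0.11  1.67 -0.1   0.88 -2.14]
shift cm [ 0.81  0.07 -0.19]
turn 3.086757476436901
```

```bash
python3 -m handwheel '[[[0.1,0.6,0,-0.15,3],[0.1,0.2,0,0,0],[0.1,0,0,0,0]]]' 12; python3 go.py 637.5 -50.8 121 -130.2
```

```text
t: 4.9
position: [641.1, -48.7, 122.4]
eef_rot: [[-0.629, 0.019, 0.777], [-0.777, 0.016, -0.629], [-0.024, -1.0, 0.005]]
force: [1.6, -2.3, -4.3]
finger_gap: 14.8
t 4.9 P [641.1 -48.7 122.4] xhead -129.0 F [ 1.6 -2.3 -4.3] gap 14.8 q [-0.08  0.57  0.12  1.69 -0.1   0.87 -2.16]
shift cm [ 0.39  0.13 -0.15]
turn 1.2324009331587717
```

```bash
python3 -m handwheel '[[[0.43,0,0,0,0],[0.43,0,0,0,0],[0.43,0,-3,0,0],[0.43,0,-4,0,0],[0.43,0,-3,0,0],[0.43,3.1,-0.5,2.5,0],[0.43,3.1,0,2.5,0],[0.43,3.1,0,2.5,0],[0.43,3.1,0,2.5,0],[0.43,3.1,0,2.5,0]]]'; cat > look.py <<'E'
import sys; from h import *
a=[]
for n,(r0,r1,c0,c1) in(("top",(105,205,230,350)),("side",(125,225,170,290))):
    p,d,W=shot(n); np.savez(f"{n}{sys.argv[1]}.npz",p=p,W=W); a.append(cv2.resize(p[r0:r1,c0:c1],(400,333),interpolation=cv2.INTER_CUBIC))
    z=W[...,2];g=np.zeros(z.shape,bool);g[r0:r1,c0:c1]=1
    hsv=cv2.cvtColor(p,cv2.COLOR_RGB2HSV);c=np.array([607,-25])
    rr=np.hypot(W[...,0]-c[0],W[...,1]-c[1])
    m=g&(hsv[...,0]>18)&(hsv[...,0]<35)&(hsv[...,1]>110)&(z>85)&(z<125)&(rr<70)
    f=W[m&(rr>34)];v=f.mean(0)[:2]-c;print(n,"boss",len(f),f.mean(0),np.degrees(np.arctan2(v[1],v[0])))
    b=W[g&(z>140)&(z<165)&(rr<95)&(rr>50)];
    if len(b): print("ball",len(b),b.mean(0),b.min(0),b.max(0),"boss by ball",np.degrees(np.arctan2(b.mean(0)[1]-c[1],b.mean(0)[0]-c[0]))+32.8)
cv2.imwrite(f"pics/look{sys.argv[1]}.png",np.hstack(a)[...,::-1])
E
python3 look.py 2;python3 go.py
```

```text
t: 5.9
position: [642.4, -244.0, 230.1]
eef_rot: [[-0.601, 0.014, 0.799], [-0.798, 0.022, -0.602], [-0.026, -1.0, -0.001]]
force: [0.6, 0.1, 0.4]
finger_gap: 39.5
top boss 23 [643.28232423 -50.14711477 104.38219261] -34.725654669173075
ball 21 [634.55968574 -91.36747735 149.50829531] [628.59514932 -97.32293871 140.38672419] [641.54111844 -79.68448691 157.82426324] boss by ball -34.648896581312414
side boss 0 [nan nan nan] nan
ball 21 [634.91794451 -88.71313726 148.36540302] [627.90296333 -96.92818755 140.06026787] [641.14213982 -82.72364064 154.45912867] boss by ball -33.53783657579574
t 6.0 P [ 640.3 -251.2  229.6] xhead -127.5 F [-0.9 -0.6  0.3] gap 39.3 q [ 0.2   0.55  0.16  1.44 -0.12  1.15 -1.83]look.py:9: RuntimeWarning: Mean of empty slice.
  f=W[m&(rr>34)];v=f.mean(0)[:2]-c;print(n,"boss",len(f),f.mean(0),np.degrees(np.arctan2(v[1],v[0])))
  ret = um.true_divide(
```

View pics/look2.png

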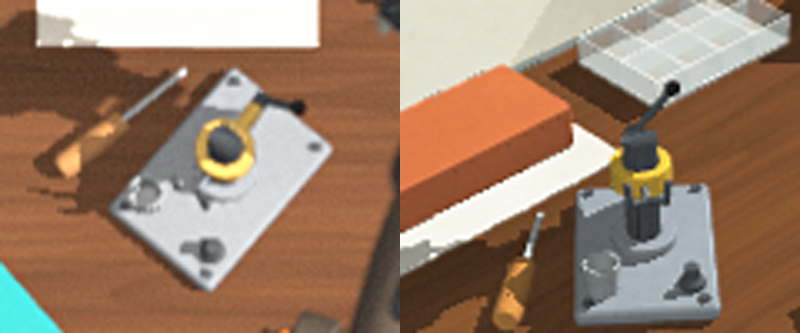

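```bash
python3 go.py 641 -48.5 185 -129.5
```

```text
t 6.0 P [ 640.3 -251.2  229.6] xhead -127.5 F [-0.9 -0.6  0.3] gap 39.3 q [ 0.2   0.55  0.16  1.44 -0.12  1.15 -1.83]
shift cm [-16.01   4.8  -12.3 ]
turn 1.9514973459008615
```

```bash
python3 -m handwheel '[[[0.43,-3.2,0,-2.5,2],[0.43,-3.2,0.5,-2.5,0],[0.43,-3.2,1,-2.5,0],[0.43,-3.2,1.5,-2.4,0],[0.43,-3.1,1.5,-2.4,0],[0.43,0,0,0,0]]]'; python3 go.py 641 -48.5 121 -129.5
```

```text
t: 6.6
position: [644.3, -46.7, 186.7]
eef_rot: [[-0.639, 0.011, 0.769], [-0.769, 0.016, -0.639], [-0.019, -1.0, -0.001]]
force: [0.6, 0.2, -0.2]
finger_gap: 39.5
t 6.6 P [644.3 -46.7 186.7] xhead -129.7 F [ 0.6  0.2 -0.2] gap 39.5 q [-0.09  0.52  0.14  1.61 -0.1   1.01 -2.19]
shift cm [ 0.48  6.56 -0.13]
turn -0.22514110174446955
```

```bash
python3 -m handwheel '[[[0.43,0.4,2,-0.2,0],[0.43,0,2,-0.1,0],[0.43,0,1.6,0,0],[0.43,0,0.7,0,0],[0.43,0,0,0,0],[0.1,0,0,0,0],[0.1,0,0,0,0],[0.1,0,0,0,0],[0.1,0,0,0,0]]]' 12; python3 go.py 636.5 -50.8 121 -131
```

```text
t: 7.5
position: [640.3, -48.9, 125.6]
eef_rot: [[-0.633, 0.013, 0.774], [-0.774, 0.012, -0.633], [-0.017, -1.0, 0.003]]
force: [4.9, 1.0, 0.6]
finger_gap: 12.6
t 7.5 P [640.3 -48.9 125.6] xhead -129.3 F [4.9 1.  0.6] gap 12.6 q [-0.08  0.57  0.13  1.68 -0.1   0.88 -2.17]
shift cm [ 0.4   0.45 -0.17]
turn 1.6939015537716102
```

```bash
python3 -m handwheel '[[[0.3,0,0,0,0],[0.3,0,0.5,0,0],[0.3,0,0.2,0,0],[0.1,0,0,0,0],[0.1,0,0,0,0],[0.1,0.4,0,0,2],[0.1,0.3,0,0,0],[0.1,0.2,0,0,0]]]' 12; python3 go.py 636.5 -50.8 121 -131
```

```text
t: 8.3
position: [639.0, -50.4, 119.4]
eef_rot: [[-0.66, 0.022, 0.751], [-0.751, 0.017, -0.66], [-0.028, -1.0, 0.006]]
force: [5.2, 2.7, -5.3]
finger_gap: 15.9
t 8.3 P [639.  -50.4 119.4] xhead -131.3 F [ 5.2  2.7 -5.3] gap 15.9 q [-0.08  0.57  0.13  1.7  -0.12  0.85 -2.19]
shift cm [ 0.18 -0.17 -0.16]
turn -0.291314073861912
```

```bash
python3 -m handwheel '[[[0.1,0.35,0,0,0],[0.1,0.25,0,0,0],[0.1,0,0,0,0]]]' 12; python3 go.py 636.5 -50.8 121 -131
python3 -m handwheel '[[[0.43,0,0,0,0],[0.43,0,0,0,0],[0.43,0,-3,0,0],[0.43,0,-4,0,0],[0.43,0,-3,0,0],[0.43,3.1,-0.5,2.5,0],[0.43,3.1,0,2.5,0],[0.43,3.1,0,2.5,0],[0.43,3.1,0,2.5,0],[0.43,3.1,0,2.5,0]]]' >/dev/null; python3 look.py 3 2>/dev/null;python3 go.py 595 -130 190
```

```text
t: 8.6
position: [638.6, -50.6, 119.4]
eef_rot: [[-0.659, 0.03, 0.751], [-0.751, 0.022, -0.66], [-0.036, -0.999, 0.008]]
force: [-2.1, -3.7, 0.8]
finger_gap: 15.6
t 8.6 P [638.6 -50.6 119.4] xhead -131.3 F [-2.1 -3.7  0.8] gap 15.6 q [-0.08  0.57  0.13  1.71 -0.12  0.84 -2.18]
shift cm [ 0.15 -0.17 -0.14]
turn -0.2656734632858502
top boss 24 [640.20456982 -52.43641824 105.62601036] -39.56639156265498
ball 24 [629.97512299 -93.16247839 147.81052147] [ 624.0023341  -100.41884906  140.2430631 ] [638.01645792 -85.59481313 154.68886296] boss by ball -38.57288660113386
side boss 3 [562.89818282   8.62319116 118.27047903] 142.6781309246848
ball 19 [630.58191192 -92.26411992 147.45692412] [625.68797254 -99.6073826  142.16895571] [635.10864081 -84.96119105 154.03527171] boss by ball -37.88000771044129
t 9.7 P [ 624.9 -255.   223.3] xhead -131.3 F [ 0.3 -1.  -0.5] gap 39.6 q [ 0.21  0.53  0.18  1.5  -0.13  1.11 -1.87]
shift cm [ -7.32   3.53 -10.51]
```

Collar now reads about -39° against the flat's -40.2°, so it is square within 2°. Next I close the fingers and go above the ball.

```bash
python3 -m handwheel '[[[0,-2.4,0.5,-3.0,0],[0,-2.4,0.5,-3.0,0],[0,-2.3,0.6,-3,0],[0,0,0,0,0]]]' 20; python3 go.py 622.4 -101.3 185 -129.5
```

```text
t: 10.1
position: [602.3, -142.5, 207.6]
eef_rot: [[-0.667, 0.024, 0.745], [-0.745, 0.021, -0.667], [-0.032, -0.999, 0.003]]
force: [0.2, -0.1, -0.4]
finger_gap: 12.1
t 10.1 P [ 602.3 -142.5  207.6] xhead -131.8 F [ 0.2 -0.1 -0.4] gap 12.1 q [ 0.05  0.45  0.16  1.67 -0.11  1.01 -2.05]
shift cm [-4.34  2.4  -1.26]
turn -2.3488997055975744
```

```bash
python3 -m handwheel '[[[0,-2.2,0.6,-0.6,-2],[0,-2.1,0.6,-0.6,0],[0,0,0,0,0]]]' 20; python3 go.py 622.4 -101.3 177 -129.5; python3 look.py 4 2>/dev/null
```

```text
t: 10.4
position: [621.2, -99.8, 197.1]
eef_rot: [[-0.64, 0.023, 0.768], [-0.768, 0.022, -0.64], [-0.031, -1.0, 0.004]]
force: [0.1, 0.8, -0.7]
finger_gap: 0.1
t 10.4 P [621.2 -99.8 197.1] xhead -129.8 F [ 0.1  0.8 -0.7] gap 0.1 q [-0.01  0.47  0.14  1.65 -0.11  1.   -2.09]
shift cm [0.11 2.01 0.18]
turn -0.27879791152454914
top boss 20 [639.58953392 -51.45946203 104.97832752] -39.07316604180701
side boss 5 [571.23761758   7.67293965 114.5445266 ] 137.58480451839412
ball 21 [631.23776978 -91.76010649 146.64945823] [ 625.19453671 -100.57392586  140.21954401] [637.88131745 -81.60652855 153.77487452] boss by ball -37.246182495993594
```

View pics/look4.png

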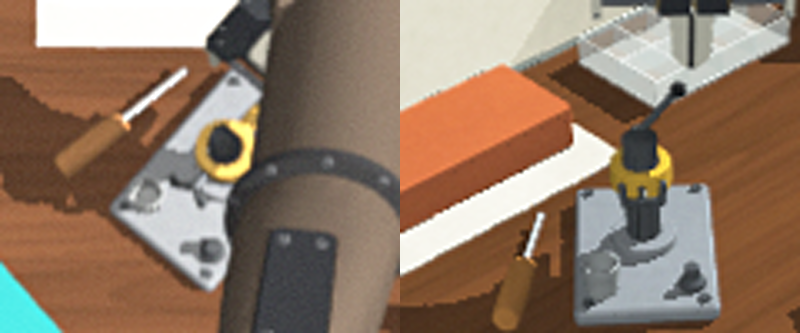

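```bash
python3 -m handwheel '[[[0,0.1,1,0.15,0],[0,0,0.8,0,0],[0,0,0.3,0,0],[0,0,0,0,0]]]' 20; python3 go.py 622.4 -101.3 174
```

```text
t: 10.9
position: [620.2, -109.9, 175.1]
eef_rot: [[-0.647, 0.023, 0.762], [-0.762, 0.017, -0.647], [-0.028, -1.0, 0.006]]
force: [-0.7, 0.5, 0.2]
finger_gap: 0.3
t 10.9 P [ 620.2 -109.9  175.1] xhead -130.3 F [-0.7  0.5  0.2] gap 0.3 q [ 0.    0.5   0.15  1.68 -0.11  0.96 -2.08]
shift cm [-0.79  0.13 -0.39]
```

```bash
python3 -m handwheel '[[[0,0.4,0.4,0,0],[0,0.4,0.4,0,0],[0,0.35,0.4,0,0],[0,0.3,0.4,0,0],[0,0,0,0,0]]]' 20; python3 go.py 612.3 -113.7 158
```

```text
t: 11.4
position: [609.9, -122.8, 157.3]
eef_rot: [[-0.648, 0.023, 0.761], [-0.761, 0.017, -0.648], [-0.027, -1.0, 0.006]]
force: [-0.2, 0.7, -0.4]
finger_gap: 0.4
t 11.4 P [ 609.9 -122.8  157.3] xhead -130.4 F [-0.2  0.7 -0.4] gap 0.4 q [ 0.02  0.5   0.14  1.71 -0.11  0.91 -2.06]
shift cm [-0.85 -0.05 -0.41]
```

```bash
python3 -m handwheel '[[[0,0,-2,0,0],[0,0,-1,0,0],[0,0,0,0,0],[0,0,0,0,0]]]' 20; python3 go.py 623.6 -99.7 182 -129.5
```

```text
t: 11.8
position: [609.1, -123.1, 187.7]
eef_rot: [[-0.648, 0.022, 0.761], [-0.761, 0.017, -0.648], [-0.027, -1.0, 0.006]]
force: [0.3, 0.1, 0.1]
finger_gap: 0.5
t 11.8 P [ 609.1 -123.1  187.7] xhead -130.4 F [0.3 0.1 0.1] gap 0.5 q [ 0.02  0.47  0.15  1.68 -0.11  0.97 -2.06]
shift cm [-2.71  0.64 -0.41]
turn -0.9013300301689355
```

```bash
python3 -m handwheel '[[[0,-1.3,0,-0.2,0],[0,-1.3,0.2,-0.2,-0.9],[0,0,0,0,0],[0,0,0,0,0]]]' 20; python3 go.py 623.6 -99.7 174 -129.5
```

```text
t: 12.2
position: [624.0, -97.0, 184.5]
eef_rot: [[-0.633, 0.021, 0.774], [-0.773, 0.018, -0.634], [-0.027, -1.0, 0.005]]
force: [0.5, -1.7, -0.3]
finger_gap: 0.6
t 12.2 P [624.  -97.  184.5] xhead -129.3 F [ 0.5 -1.7 -0.3] gap 0.6 q [-0.02  0.49  0.14  1.66 -0.1   0.98 -2.09]
shift cm [0.26 1.04 0.13]
turn 0.18612918361432662
```

```bash
python3 -m handwheel '[[[0,0.2,0.4,0.1,0],[0,0,0.4,0,0],[0,0.1,0.3,0,0],[0,0.2,0.3,0,0],[0,0,0,0,0]]]' 20; python3 go.py 623.6 -99.7 174 -129.5
```

```text
t: 12.7
position: [620.8, -102.5, 168.1]
eef_rot: [[-0.634, 0.019, 0.773], [-0.773, 0.017, -0.634], [-0.025, -1.0, 0.003]]
force: [-0.2, 0.1, 1.0]
finger_gap: 0.3
t 12.7 P [ 620.8 -102.5  168.1] xhead -129.4 F [-0.2  0.1  1. ] gap 0.3 q [-0.01  0.51  0.14  1.68 -0.11  0.95 -2.08]
shift cm [-0.41 -0.58  0.04]
turn 0.12453949093054462
```

```bash
python3 - <<'E'
from h import *
p,d,W=shot("side")
cv2.imwrite("pics/s5.png",cv2.resize(p[115:195,210:310],None,fx=7,fy=7,interpolation=cv2.INTER_CUBIC)[...,::-1])
print(readout.state()["force"])
E
```

```text
[ 0.56081766 -0.29217717 -0.39895642]
```

View pics/s5.png

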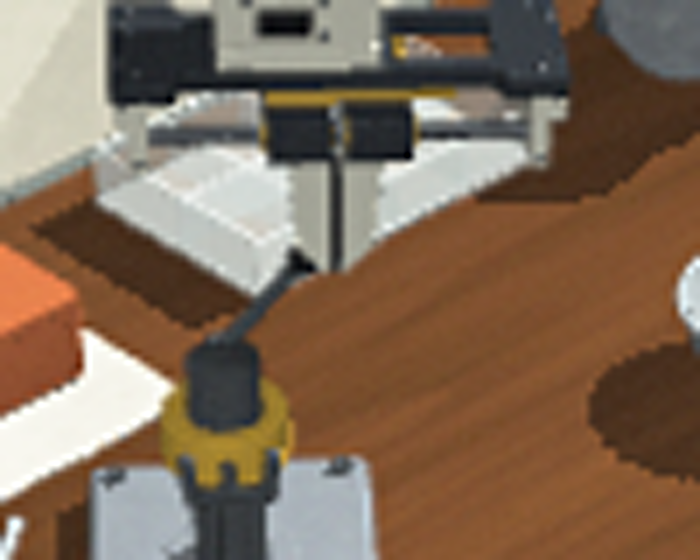

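The fingertips taper to about 10 mm and sit just outside the ball (ball at (300,262), tips at (333,268)). The fix is to raise the tool and centre it over the ball.

```bash
python3 -m handwheel '[[[0,0,-1,0,0],[0,0,-0.8,0,0],[0,-0.6,0,0,0],[0,-0.5,0,0,0],[0,0,0,0,0],[0,0,0,0,0]]]' 20; python3 go.py 628.4 -93.9 174 -129.5
```

```text
t: 13.35
position: [629.3, -93.2, 189.9]
eef_rot: [[-0.634, 0.022, 0.773], [-0.773, 0.018, -0.634], [-0.028, -1.0, 0.006]]
force: [-0.2, -0.0, -0.4]
finger_gap: 0.1
t 13.35 P [629.3 -93.2 189.9] xhead -129.3 F [-0.2 -0.  -0.4] gap 0.1 q [-0.02  0.49  0.14  1.64 -0.1   0.99 -2.1 ]
shift cm [ 0.16  1.59 -0.03]
turn 0.1515970912130058
```

```bash
python3 -m handwheel '[[[0,0.1,0.6,0,0],[0,0.1,0.4,0,0],[0,0,0.3,0,0],[0,0,0.2,0,0],[0,0,0,0,0]]]' 20; python3 go.py 628.4 -93.9 174 -129.5
```

```text
t: 13.85
position: [627.9, -94.9, 173.5]
eef_rot: [[-0.634, 0.021, 0.773], [-0.773, 0.018, -0.634], [-0.027, -1.0, 0.005]]
force: [-2.4, 0.9, 6.2]
finger_gap: 0.6
t 13.85 P [627.9 -94.9 173.5] xhead -129.4 F [-2.4  0.9  6.2] gap 0.6 q [-0.02  0.51  0.14  1.66 -0.11  0.96 -2.09]
shift cm [-0.11 -0.05 -0.02]
turn 0.1306313178654932
```

```bash
python3 -m handwheel '[[[0,0.38,0.4,0,0],[0,0.35,0.4,0,0],[0,0.3,0.42,0,0],[0,0,0,0,0]]]' 20; python3 go.py 620 -104.3 158 -129.5
```

```text
t: 14.25
position: [621.3, -103.0, 164.3]
eef_rot: [[-0.634, 0.023, 0.773], [-0.772, 0.018, -0.635], [-0.029, -1.0, 0.006]]
force: [-1.9, 0.1, 1.7]
finger_gap: 0.3
t 14.25 P [ 621.3 -103.   164.3] xhead -129.4 F [-1.9  0.1  1.7] gap 0.3 q [-0.    0.51  0.14  1.69 -0.11  0.93 -2.08]
shift cm [ 0.2   0.62 -0.02]
turn 0.10672386853866556
```

```bash
python3 -m handwheel '[[[0,0.25,0.45,0,0],[0,0.2,0.48,0,0],[0,0.15,0.5,0,0],[0,0,0,0,0]]]' 20; python3 go.py 616.5 -108.7 145 -129.5
```

```text
t: 14.65
position: [617.1, -109.7, 151.9]
eef_rot: [[-0.636, 0.024, 0.771], [-0.771, 0.017, -0.636], [-0.028, -1.0, 0.008]]
force: [-1.4, 0.6, 1.4]
finger_gap: 0.4
t 14.65 P [ 617.1 -109.7  151.9] xhead -129.5 F [-1.4  0.6  1.4] gap 0.4 q [ 0.01  0.52  0.14  1.71 -0.11  0.9  -2.07]
shift cm [-0.02  0.69 -0.11]
turn 0.002436883103115406
```

```bash
python3 -m handwheel '[[[0,0,0.4,-0.05,0],[0,0,0.4,0,0]]]' 20; python3 -m handwheel '[[[0,0,0.3,0,0]]]'; python3 go.py 616.5 -108.7 139 -129.5
```

```text
t: 14.85
position: [616.6, -111.6, 145.1]
eef_rot: [[-0.637, 0.025, 0.77], [-0.77, 0.015, -0.638], [-0.027, -1.0, 0.01]]
force: [-4.4, -2.3, 8.1]
finger_gap: 0.5
t: 14.95
position: [616.2, -112.6, 142.4]
eef_rot: [[-0.638, 0.024, 0.77], [-0.77, 0.014, -0.638], [-0.026, -1.0, 0.01]]
force: [-4.0, -1.1, 7.2]
finger_gap: 0.2
t 14.95 P [ 616.2 -112.6  142.4] xhead -129.7 F [-4.  -1.1  7.2] gap 0.2 q [ 0.01  0.53  0.14  1.72 -0.11  0.88 -2.06]
shift cm [-0.31  0.35 -0.23]
turn -0.1552907770844456
```

```bash
python3 -m handwheel '[[[0,-0.15,0.3,-0.05,0],[0,-0.15,0.3,-0.05,0]]]'; python3 -m handwheel '[[[0,0,0.25,0,0]]]'; python3 go.py 615.5 -110 128 -129.5
```

```text
t: 15.15
position: [616.7, -113.4, 137.2]
eef_rot: [[-0.64, 0.024, 0.768], [-0.768, 0.01, -0.641], [-0.023, -1.0, 0.012]]
force: [-3.6, -4.4, 7.6]
finger_gap: 0.2
t: 15.25
position: [616.4, -114.3, 134.9]
eef_rot: [[-0.641, 0.024, 0.767], [-0.767, 0.009, -0.641], [-0.022, -1.0, 0.012]]
force: [-3.5, 0.6, 6.4]
finger_gap: 0.7
t 15.25 P [ 616.4 -114.3  134.9] xhead -129.9 F [-3.5  0.6  6.4] gap 0.7 q [ 0.01  0.54  0.14  1.72 -0.11  0.87 -2.07]
shift cm [-0.26  0.69 -0.36]
turn -0.38317596537368104
```

```bash
python3 -m handwheel '[[[0,-0.25,0.25,-0.1,0],[0,-0.25,0.25,-0.1,0]]]'; python3 -m handwheel '[[[0,-0.1,0.2,0,0]]]'; python3 go.py 615.5 -110 128 -129.5
```

```text
t: 15.45
position: [617.3, -114.0, 130.6]
eef_rot: [[-0.644, 0.023, 0.765], [-0.765, 0.004, -0.644], [-0.018, -1.0, 0.015]]
force: [-4.1, -6.4, 8.1]
finger_gap: 0.1
t: 15.55
position: [617.4, -114.8, 128.8]
eef_rot: [[-0.645, 0.023, 0.764], [-0.764, 0.003, -0.645], [-0.017, -1.0, 0.016]]
force: [-5.5, -0.6, 7.0]
finger_gap: 0.6
t 15.55 P [ 617.4 -114.8  128.8] xhead -130.2 F [-5.5 -0.6  7. ] gap 0.6 q [ 0.    0.54  0.14  1.73 -0.11  0.86 -2.08]
shift cm [-0.24  0.08 -0.46]
turn -0.6808520615295777
```

```bash
python3 -m handwheel '[[[0,-0.2,0.25,-0.15,0],[0,-0.2,0.25,-0.15,0]]]'; python3 -m handwheel '[[[0,-0.1,0.2,0,0]]]'; python3 go.py 615.5 -110 120 -129.5
```

```text
t: 15.75
position: [617.1, -114.7, 124.8]
eef_rot: [[-0.648, 0.023, 0.761], [-0.761, -0.002, -0.648], [-0.013, -1.0, 0.019]]
force: [-4.3, -6.3, 10.3]
finger_gap: 0.6
t: 15.85
position: [617.2, -115.2, 123.2]
eef_rot: [[-0.649, 0.022, 0.76], [-0.761, -0.004, -0.649], [-0.011, -1.0, 0.019]]
force: [-6.4, 0.6, 10.4]
finger_gap: 0.8
t 15.85 P [ 617.2 -115.2  123.2] xhead -130.5 F [-6.4  0.6 10.4] gap 0.8 q [-0.    0.55  0.15  1.73 -0.1   0.84 -2.09]
shift cm [-0.28  0.32 -0.47]
turn -0.9823225009993166
```

```bash
python3 -m handwheel '[[[0,0,0.2,0,0],[0,0,0.2,0,0]]]'; python3 -m handwheel '[[[0,0,0.2,0,0]]]'
```

```text
t: 16.05
position: [617.1, -115.7, 120.5]
eef_rot: [[-0.65, 0.022, 0.76], [-0.76, -0.004, -0.65], [-0.012, -1.0, 0.019]]
force: [-4.1, 1.5, 11.7]
finger_gap: 0.4
t: 16.15
position: [617.1, -115.8, 119.3]
eef_rot: [[-0.65, 0.023, 0.76], [-0.76, -0.004, -0.65], [-0.012, -1.0, 0.02]]
force: [-5.2, 1.6, 12.8]
finger_gap: 0.2
```

```bash
python3 -m handwheel '[[[0,0,0.2,0,0],[0,0,0.2,0,0]]]';python3 -m handwheel '[[[0,0,0.25,0,0],[0,0,0.25,0,0]]]'
```

```text
t: 16.35
position: [617.1, -115.8, 117.2]
eef_rot: [[-0.65, 0.023, 0.76], [-0.76, -0.003, -0.65], [-0.013, -1.0, 0.02]]
force: [-5.6, 0.9, 15.0]
finger_gap: 0.5
t: 16.55
position: [617.3, -115.7, 114.5]
eef_rot: [[-0.65, 0.024, 0.76], [-0.76, -0.003, -0.65], [-0.014, -1.0, 0.02]]
force: [-5.7, 1.5, 17.0]
finger_gap: 0.4
```

```bash
python3 -m handwheel '[[[0,0,0.25,0,0]]]';python3 -m handwheel '[[[0,0,0.2,0,0]]]';python3 -m handwheel '[[[0,0,0.15,0,0],[0,0,0.15,0,0]]]'
```

```text
t: 16.65
position: [617.3, -115.6, 113.3]
eef_rot: [[-0.65, 0.025, 0.76], [-0.76, -0.002, -0.65], [-0.014, -1.0, 0.02]]
force: [-7.3, 1.9, 17.1]
finger_gap: 0.5
t: 16.75
position: [617.4, -115.6, 112.6]
eef_rot: [[-0.65, 0.026, 0.759], [-0.76, -0.002, -0.65], [-0.015, -1.0, 0.021]]
force: [-6.7, 0.6, 16.9]
finger_gap: 0.5
t: 16.95
position: [617.3, -115.6, 112.4]
eef_rot: [[-0.65, 0.027, 0.759], [-0.76, -0.001, -0.65], [-0.016, -1.0, 0.021]]
force: [-7.2, 1.2, 18.4]
finger_gap: 0.4
```

```bash
python3 -m handwheel '[[[0,0,0.2,0,0],[0,0,0.22,0,0]]]';python3 -m handwheel '[[[0,0,0.15,0,0],[0,0,-0.3,0,0],[0,0,-0.5,0,0],[0,0,-2,0,0],[0,0,-4,0,0],[0,2,-3,1,0],[0,3.1,0,2.5,0],[0,3.1,0,2.5,0],[0,3.1,0,2.5,0],[0,3.1,0,2.5,0]]]'; python3 look.py 6 2>/dev/null; python3 - <<'E'
from h import *
for n in("top","side"):
    W=np.load(n+"6.npz")["W"];p=np.load(n+"6.npz")["p"]
    # dark points of lever in its plane region
    c=np.array([617,-108]);m=(np.hypot(W[...,0]-c[0],W[...,1]-c[1])<16)&(W[...,2]>60)&(W[...,2]<130)
    print(n,m.sum(),W[m].mean(0) if m.any() else None, W[m].max(0) if m.any() else None)
E
python3 go.py
```

```text
t: 17.15
position: [617.4, -115.5, 111.1]
eef_rot: [[-0.65, 0.028, 0.759], [-0.76, -0.001, -0.65], [-0.018, -1.0, 0.022]]
force: [-8.4, 1.0, 19.3]
finger_gap: 0.6
t: 18.15
position: [608.6, -292.2, 212.9]
eef_rot: [[-0.638, 0.031, 0.769], [-0.769, 0.003, -0.639], [-0.023, -1.0, 0.022]]
force: [0.5, 0.5, -0.6]
finger_gap: 0.6
top boss 24 [643.00158215 -50.78646097 105.19701216] -35.61247655491201
side boss 0 [nan nan nan] nan
top 23 [ 623.0288806  -108.48371528   95.56754189] [ 629.63143606 -100.34166766  104.42690012]
side 22 [ 624.78552296 -106.45417413   93.92109982] [630.84347809 -98.34773202  98.996584  ]
t 18.25 P [ 606.3 -299.1  212.6] xhead -130.2 F [-0.2  0.7  0.4] gap 0.5 q [ 0.26  0.53  0.19  1.52 -0.12  1.07 -1.79]
```

View pics/look6.png

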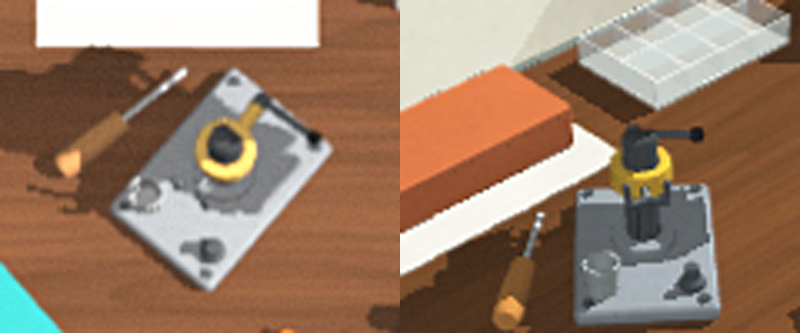

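Lever is down, but the collar may have crept back a few degrees. I'll measure it more precisely, along the rod and the boss.

```bash
cat > ang.py <<'E'
import sys; from h import *
k=sys.argv[1]; zlo,zhi=float(sys.argv[2]),float(sys.argv[3]); c=np.array([607,-25])
A=np.zeros((0,3))
for n in("top","side"):
    D=np.load(n+k+".npz");W=D["W"];p=D["p"];V=W[...,:2]-c
    rr=np.hypot(V[...,0],V[...,1]);a=np.degrees(np.arctan2(V[...,1],V[...,0]))
    dark=p.max(2)<110
    m=dark&(rr>52)&(rr<95)&(a>-100)&(a<-20)&(W[...,2]>zlo)&(W[...,2]<zhi)
    P=W[m];u,s,v=np.linalg.svd(P-P.mean(0));d=v[0]*np.sign(-v[0][1])
    f=cv2.fitLine(P[:,:2].astype(np.float32),cv2.DIST_HUBER,0,.01,.01).ravel();f2=f[:2]*np.sign(-f[1])
    h=np.degrees(np.arctan2(f2[1],f2[0]))
    nrm=np.array([np.cos(np.radians(h+90)),np.sin(np.radians(h+90))])
    q=(P[:,:2]-P[:,:2].mean(0))@f2
    print(n,len(P),"dir",d.round(2),"boss angle by rod",round(h+90,1),"dist of line from axis",round(float((f[2:]-c)@nrm),1),"span",round(np.ptp(q),1))
    hsv=cv2.cvtColor(p,cv2.COLOR_RGB2HSV)
    pl=((W[...,2]>12)&(W[...,2]<24)&(hsv[...,1]<60)&(rr<150)).astype(np.uint8)
    kk,l,st,_=cv2.connectedComponentsWithStats(pl);i=1+st[1:,4].argmax()
    rc=cv2.minAreaRect(W[l==i][:,:2].astype(np.float32));print("  plate",np.round(rc[1],1),"angle",round(rc[2]-90,2))
E
echo now; python3 ang.py 6 75 118; echo before; python3 ang.py 3 95 165
```

```text
now
top 57 dir [-0.56 -0.82 -0.12] boss angle by rod -35.2 dist of line from axis 61.6 span 69.9
  plate [130.3 188.5] angle -40.68
side 54 dir [-0.61 -0.77 -0.18] boss angle by rod -37.2 dist of line from axis 62.7 span 68.3
  plate [129.3 194.4] angle -39.64
before
top 41 dir [-0.4  -0.5   0.76] boss angle by rod -39.2 dist of line from axis 61.3 span 50.4
  plate [128.9 188. ] angle -40.27
side 54 dir [-0.45 -0.51  0.73] boss angle by rod -42.1 dist of line from axis 62.5 span 50.2
  plate [129.5 193.6] angle -39.67
```

The collar reads about -36° against -40.2°, inside the tolerance but with only about 3° to spare. A gentle clockwise nudge on the boss's counter-clockwise side should square it.

```bash
python3 -m handwheel '[[[0,-3.9,0,-3.0,0],[0,-3.9,0,-3.0,0],[0,-3.9,0.3,-2.9,0],[0,-3.9,0.3,-2.5,0],[0,-3.5,0.3,-1.8,0],[0,-3.0,0,-0.8,0],[0,0,0,0,0],[0,0,0,0,0]]]' ; python3 go.py 653.5 -29.1 165 -128
```

```text
t: 19.05
position: [644.1, -31.7, 201.1]
eef_rot: [[-0.65, 0.03, 0.759], [-0.76, -0.002, -0.65], [-0.017, -1.0, 0.024]]
force: [-0.1, -0.8, 0.2]
finger_gap: 0.3
t 19.05 P [644.1 -31.7 201.1] xhead -130.5 F [-0.1 -0.8  0.2] gap 0.3 q [-0.14  0.49  0.16  1.62 -0.08  1.01 -2.24]
shift cm [-0.75  3.63  0.46]
turn -2.539686514659195
```

```bash
python3 -m handwheel '[[[0,-0.7,1,0.4,-2],[0,0,2,0,0],[0,0,0.6,0,0],[0,0,0,0,0],[0,0,0,0,0]]]' ; python3 go.py 653.5 -29.1 117 -128
```

```text
t: 19.55
position: [653.7, -33.1, 163.0]
eef_rot: [[-0.622, 0.03, 0.783], [-0.783, -0.004, -0.622], [-0.015, -1.0, 0.026]]
force: [0.2, 0.0, 0.5]
finger_gap: 0.3
t 19.55 P [653.7 -33.1 163. ] xhead -128.5 F [0.2 0.  0.5] gap 0.3 q [-0.13  0.54  0.14  1.63 -0.08  0.95 -2.2 ]
shift cm [-0.23  4.6  -0.38]
turn -0.45360625429120205
```

```bash
python3 -m handwheel '[[[0,-0.3,1,-0.3,0],[0,-0.2,1.5,-0.1,0],[0,0,1.2,0,0],[0,0,0.7,0,0],[0,0,0,0,0],[0,0,0,0,0]]]' ; python3 go.py 653.5 -29.1 117 -128
```

```text
t: 20.15
position: [655.6, -27.1, 115.9]
eef_rot: [[-0.622, 0.031, 0.782], [-0.783, -0.004, -0.622], [-0.016, -1.0, 0.027]]
force: [0.9, -0.2, 0.3]
finger_gap: 0.4
t 20.15 P [655.6 -27.1 115.9] xhead -128.5 F [ 0.9 -0.2  0.3] gap 0.4 q [-0.13  0.59  0.13  1.67 -0.09  0.85 -2.21]
shift cm [ 0.29 -0.12 -0.04]
turn -0.48386386873914944
```

```bash
for i in 1; do python3 -m handwheel '[[[0,0.4,0,0,0],[0,0.3,0,0,0],[0,0,0,0,0]]]';python3 -m handwheel '[[[0,0.2,0,0,0],[0,0.2,0,0,0]]]'; python3 -m handwheel '[[[0,0.2,0,0,0]]]'; done
```

```text
t: 20.45
position: [653.5, -32.6, 117.5]
eef_rot: [[-0.622, 0.037, 0.782], [-0.783, -0.004, -0.622], [-0.02, -0.999, 0.031]]
force: [0.8, 0.1, -0.4]
finger_gap: 0.1
t: 20.65
position: [652.0, -35.0, 118.4]
eef_rot: [[-0.621, 0.04, 0.783], [-0.783, -0.003, -0.622], [-0.022, -0.999, 0.033]]
force: [4.3, 4.5, 0.5]
finger_gap: 0.5
t: 20.75
position: [651.6, -35.5, 119.0]
eef_rot: [[-0.62, 0.042, 0.783], [-0.784, -0.001, -0.621], [-0.025, -0.999, 0.034]]
force: [4.6, 4.1, 1.6]
finger_gap: 0.7
```

```bash
python3 -m handwheel '[[[0,0.3,0.1,0,0],[0,0.3,0.1,0,0]]]';python3 -m handwheel '[[[0,0.3,0.05,0,0]]]'; python3 -m handwheel '[[[0,0.3,0.05,0,0]]]'
```

```text
t: 20.95
position: [651.3, -35.9, 119.1]
eef_rot: [[-0.618, 0.049, 0.785], [-0.786, 0.003, -0.619], [-0.033, -0.999, 0.037]]
force: [5.4, 6.5, 2.6]
finger_gap: 0.3
t: 21.05
position: [651.0, -36.2, 119.5]
eef_rot: [[-0.616, 0.053, 0.786], [-0.787, 0.006, -0.617], [-0.037, -0.999, 0.038]]
force: [5.2, 4.7, 0.8]
finger_gap: 0.5
t: 21.15
position: [650.7, -36.5, 119.8]
eef_rot: [[-0.615, 0.057, 0.787], [-0.788, 0.008, -0.616], [-0.041, -0.998, 0.04]]
force: [6.0, 5.2, 0.5]
finger_gap: 0.1
```

```bash
python3 -m handwheel '[[[0,0.7,0.1,0,0]]]';python3 -m handwheel '[[[0,0.8,0.1,0,0]]]'; python3 -m handwheel '[[[0,0.8,0.1,0,0]]]'
```

```text
t: 21.25
position: [649.9, -37.7, 120.3]
eef_rot: [[-0.612, 0.064, 0.789], [-0.79, 0.013, -0.613], [-0.049, -0.998, 0.043]]
force: [13.7, 16.1, 3.4]
finger_gap: 0.7
t: 21.35
position: [649.2, -38.5, 121.1]
eef_rot: [[-0.608, 0.073, 0.791], [-0.792, 0.019, -0.61], [-0.059, -0.997, 0.046]]
force: [12.2, 15.3, 4.4]
finger_gap: 0.3
t: 21.45
position: [648.5, -39.4, 122.0]
eef_rot: [[-0.604, 0.081, 0.793], [-0.794, 0.025, -0.607], [-0.069, -0.996, 0.05]]
force: [10.1, 14.4, 6.0]
finger_gap: 0.4
```

```bash
python3 -m handwheel '[[[0,-1,0,0,0],[0,-0.8,-1,0,0],[0,0,-4,0,0],[0,0,-4,0,0],[0,3.5,-0.5,2.7,0],[0,3.9,0,3,0],[0,3.9,0,3,0],[0,3.9,0,3,0],[0,3.9,0,3,0],[0,3,0,3,0]]]'; python3 look.py 7 2>/dev/null; python3 ang.py 7 75 118
```

```text
t: 22.45
position: [657.7, -307.4, 219.2]
eef_rot: [[-0.592, 0.07, 0.803], [-0.803, 0.027, -0.595], [-0.063, -0.997, 0.04]]
force: [1.6, -0.8, 0.5]
finger_gap: 0.4
top boss 15 [641.60332877 -51.60695494 103.41161116] -37.55715760782417
side boss 1 [575.19131386   6.29332962 104.4971131 ] 135.4679263720035
top 33 dir [-0.6  -0.79 -0.14] boss angle by rod -38.3 dist of line from axis 60.3 span 71.8
  plate [129.7 188. ] angle -40.18
side 47 dir [-0.65 -0.75 -0.15] boss angle by rod -40.9 dist of line from axis 63.6 span 71.2
  plate [129.3 190.9] angle -40.15
```

View pics/look7.png

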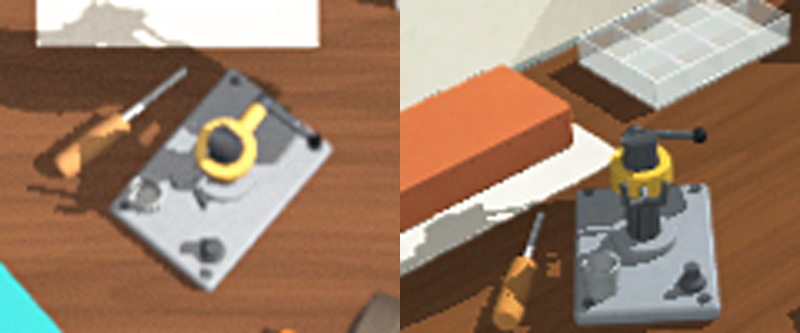

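```bash
python3 go.py; python3 -c "
from plant import r
print(r.finish_job())"
```

```text
t 22.55 P [ 656.4 -313.5  218.4] xhead -126.8 F [-0.2 -0.9  0.1] gap 0.8 q [ 0.3   0.6   0.16  1.39 -0.15  1.11 -1.72]
the job is handed in; nothing more can be done
None
```

The grey stand's collar now faces the flat, the screw is tight against it, and the job is handed in at about 22.6 s. No verdict is reported, so the outcome rests on my own checks below.

**What I did**
- I pinched the boss and turned the collar clockwise by about 80°, then released it and looked.
- A second pinch corrected a shortfall of about 5°.
- I pressed the lever's ball down along its arc until the upward force on the tool reached 17 to 19 N. That was held for about 0.5 s, with a peak of 19.3 N, below the 25 N limit.
- While pressing, the collar crept back about 4°. After letting go I nudged the boss clockwise at up to about 21 N to square it again.

**Last checks**
- **Collar angle:** the lever rod gives -38.3° from the top view and -40.9° from the side view. The stand's long plate edge is at -40.2°, so the error is within about 2° (limit 8°). The angle from the boss colour alone disagreed slightly, at -37.6°.
- **Lever:** it is down about 9° below level, at roughly 1.0 rad.
- **Bystanders:** the pot, ferrule and driver look unmoved in the last picture. I did not measure them, and the torch, bottle and bowl were outside that picture.
- **Robot:** the arm is clear of the stand and the force on the tool is near zero.

**Not confirmed**
- I could not read the screw's own bearing force on the post; I inferred it from the force on the tool.
- I also took the flat's direction from the plate's long edge, since neither camera showed the flat clearly.
- My first two approaches to the ball missed on its outer side. They touched nothing, and I corrected them before pressing.

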